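# Shut the dough-belt guard and drop its latch bar into the catch

### The arm

A 7-joint arm with a two-finger parallel gripper is mounted at the origin on the work surface. World frame = base frame: x ahead of the robot, y to its left, z up, the work surface at z = 0. Lengths are in m, angles in degrees, forces in N, time in s.
With the tool pointing down it reaches from about 0.425 to 0.875 m from the base axis. Payload 4.7 kg.
Tool frame: the origin (TCP) lies midway between the tips of the shut fingers; the grasp point (between the pads) lies 19 mm behind it; z points along the fingers, y is the line along which they close (so a half turn about z gives the same grasp; the last joint's range is limited). The gripper opens to 87 mm and grips with 3 to 60 N. Pads are 19 mm wide; open, the fingers measure 117 mm over their backs; the gripper's body (75 mm by 190 mm) begins 51 mm behind the grasp point.
Start: joints at [77.183, 18.392, -4.016, 83.108, 1.295, 78.541, -3.26], TCP at [0.153, -0.632, 0.223] pointing down, gripper open.
Joint ranges: [-163.93, 163.93], [-17.29, 119.83], [-79.2, 71.16], [3.27, 140.29], [-89.18, 269.18], [5.43, 117.66], [-154.24, 154.24]. Speed limits (degrees/s): [147.25, 147.25, 180, 180, 180, 180, 180].

### API

Orientations are given as [roll, pitch, yaw] about the fixed x, y, z axes, in that order (R = Rz(yaw) Ry(pitch) Rx(roll)).
In Python, from cell import env, viewer, boxes_of, masks_of gives the robot as it stands. The module is installed in compiled form; this text tells all that it offers.
- The arm moves only by the tool apply_moves, never from a script. Its argument "moves" is a list of rows, each a list of 7 numbers: the shift along the tool's x, y, z scaled (see below), then the turn, a rotation vector about the tool's x, y, z scaled (see below), then the opening, from 0 (shut) to 1 (fully open). A call has 1 to 20 rows; each row is the pose to reach, as a shift and turn from the pose commanded when the call began, along the tool's axes at that moment; what a row does not reach only later rows make up. The controller multiplies each number of a shift by 0.2 m and each number of a turn by 1.5 rad. A row lasts 1/10 s, in which the tool goes at most 50 mm and 8.59 degrees, less where a joint would pass 70% of its speed; a pose out of reach is approached as far as the arm can. A call with a number of a shift or a turn outside -1 to 1 is refused whole. A call with a gripper value outside its range is refused whole. The fingers move at their own pace and stop on an object; "grip_force" is the grip in N (left out, the last holds). Time passes only in rows, so rows that repeat a pose let the fingers close. It gives the time, the measured TCP pose, the force, the opening and the grip force at its end, in the units of the state.
- env.get_obs(): the state, without advancing time (a new reading comes with each control period).
- viewer.read_camera(name): name is "scene" or "top" or "wrist"; returns the picture (400x640x3 uint8, red, green, blue); there is no depth.
- viewer.get_calibration(name): a dict with "fov_y" (degrees; the focal length in pixels is half the picture's height over the tangent of half this angle, whatever the lens; pixels are square), "cx", "cy" (the principal point, pixels), "k1" (the pictures are not rectified: a ray, as slopes to the right and down, at radius r is drawn at 1 + k1 r^2 times it, then the intrinsics apply), "position" and "orientation" of the camera in the world. Camera axes: x right, y up, looking along -z (the intrinsics and any distortion apply to the point x, -y, -z); pixel columns grow to the right and rows downward; lengths in m; the calibration is good to about 2 mm. A picture is of the moment at which its call begins: read the wrist's pose just before it. get_calibration takes no time and is no camera call; for the wrist camera it gives the pose at the moment of the call.
- env.sign_off(): hands the job in; it is judged then, once.
Trained networks look in the newest picture that a camera, given by its name, has taken for a name from the list of things; names that differ only in an ending like _2 or _b are one class to them, and where a whole thing is asked for, a point or a joint stands for the part that bears it (a point fixed in the world has none). Each returns a list of dicts, best first, with "conf" (0 to 1); they miss things now and then, are a little off and sometimes report something else, mostly with a low value. They report only what shows in the picture. A call takes as long as a camera call.
- boxes_of(camera, target): "location" ([column, row] in pixels, amid what is visible of it).
- masks_of(camera, target): "pixels" (400x640 bool, what is visible of it) and "location" ([column, row] in pixels, amid what is visible of it).
The state is a dict: "time_s": time; "qpos": joint angles; "joint_velocities": joint speeds; "effort": joint torques, N m; "tool_pos": TCP position; "tool_rot": TCP orientation; "force": force on the tool from outside, world axes, zero at the start; "wrist_torque": the same for the moment, N m; "grip_width": finger opening in m; "grasp_force": force on a finger pad.
Only numpy, scipy, OpenCV 4.12 (cv2) and the standard library are available. Lean on these libraries where they do the work, as an engineer would, in place of code of your own. Each camera call takes 0.05 s, during which the arm holds its last target. There are 200 camera calls.

### The job

The guard gate in front of the dough belt stands ajar. Lift its latch bar by the red thumb paddle while the gate is still ajar, swing the gate shut with the bar raised so that it passes over the brass striker, and let the bar drop fully into the catch so that the gate stays latched when you let go. Feel your way in: never let more than 10 N come onto the catch, and leave the bowl and the scale where they are.

Things in the scene. Friction and masses are not known exactly. Their poses are not given: they have to be found in the camera images.
- guard: fixed guard frame at the near end of a small bench dough belt: base plate 340 mm wide, grey posts 155 mm high left and right, belt behind. Origin: on the table, mid-way between the posts, in the plane of the closed gate. x points away from the robot (the way the gate closes), y left towards the hinge post, z up.
- gate_hinge (a point): point on the gate's vertical hinge axis, 125 mm left (+y) of the guard's origin, 100 mm above the table. Gate: clear panel in a steel frame, 16 mm thick, 220 mm wide, top 125 mm above the table. The point's axes turn with the gate: y from the free edge to the hinge, x the closing direction.
- gate (a joint): gate angle, rad: 0 = shut square, positive = open, free edge (right, -y side) towards the robot; can go past 0 to -0.08. Hinge friction 0.10 N m, stays where left. Below about 0.1 a rubber buffer (0.25 N/mm, behind the panel, 190 mm from the hinge) pushes it open again. Latched it stands between -0.06 and 0.065, depending on the keeper.
- latch (a joint): latch bar angle, rad: 0 = level, its rest on its own stop (it falls there by weight), both when free and when down in the catch; grows as the free end is lifted; upper stop 0.32. From 0.12 it clears the striker; below 0.3 it still meets the back wall of the catch. Resting on top of the striker it reads about 0.11.
- latch_grip (a point): grasp point on the red thumb paddle standing up from the latch bar, 15 mm below its top. Paddle: 12 mm thick along the gate's closing direction (pinch it so, from above), 22 mm wide along the gate, top 179 mm above the table at rest, clear above the gate. 105 mm from the pin along the bar and 64 mm above it, it rises on a circle about the pin. Axes: y along the bar to the pin, z up the paddle.
- latch_pin (a point): pin about which the bar pivots, on the gate, 80 mm from the hinge axis, 100 mm above the table, 24 mm to the robot's side of the panel; the pin points along the gate's x. Bar: dark steel, 8 mm thick, 14 mm high, 192 mm long from the pin past the gate's free edge. Its weight at the paddle is 1 to 2 N.
- bar_end (a point): middle of the latch bar 175 mm from its pin, 17 mm short of its free end: the part that goes into the catch; same axes as latch_grip.
- catch: bracket on the right post with a brass keeper, a U open upwards: striker (12 mm thick, top 111 mm above the table) on the robot's side, a 11.5 mm gap for the bar, back wall (6 mm thick, top 148 mm up). Axes as the guard's. Origin: centre of the gap, 100 mm up, were the keeper set centrally; but it is clamped anywhere from 14 mm nearer the robot to 14 mm farther along x, not measured. Holds 10 N.
- bowl_mid (a point): pink mixing bowl, loose, 170 mm across, 85 mm high; point at mid-height on its axis. A bystander.
- scale_mid (a point): lilac portion scale, loose, 150 x 180 mm, 38 mm high; point in the middle of its case. A bystander.

How it is judged:
By the outcome, as a careful person would: the job done as asked, in the order asked, and still so for the second after the job is handed in, with the robot touching nothing.
It also fails if it takes over 58 s, if anything falls off the work surface, if the arm or the gripper's body presses on something with over 40 N, if the wrist force passes 120 N, or if a joint passes its speed limit or range.

## Working session

There is one attempt and no reset: what is moved stays moved. The work goes in short steps, Python scripts to look and compute and a tool call to move; the robot and the scene stay as the last step left them, time stands still between calls to the robot, and variables do not carry over. Pictures are saved under pics/ and viewed, at most 10 in all, crops included, and the job is handed in when it is done.

Besides the shell and the picture viewer there is one more tool, called after "Request:" by a JSON object that holds its "fn" and its "kwargs", one argument or row to a line. apply_moves: Moves the arm, as the interface text tells. Shifts and turns lie within -1 to 1; 1 stands for 0.2 m of shift or 1.5 rad of turn. Its arguments: {"type":"object","properties":{"moves":{"type":"array","items":{"type":"array","items":{"type":"number","minimum":-1,"maximum":1}}},"grip_force":{"type":"number"}},"required":["moves"]}

```bash
ls; mkdir -p pics
cat > h.py <<'E'
import numpy as np, cv2
from cell import env, viewer, boxes_of, masks_of
from scipy.spatial.transform import Rotation as R
def rot(o):
    o=np.array(o,float)
    return o if o.shape==(3,3) else R.from_euler('xyz',o,degrees=True).as_matrix()
def cal(n):
    c=viewer.get_calibration(n); f=200/np.tan(np.radians(c['fov_y'])/2)
    return c,f,np.array(c['position']),rot(c['orientation'])
def ray(n,uv,C=None):
    c,f,p,M=C or cal(n)
    d=np.array([(uv[0]-c['cx'])/f,(uv[1]-c['cy'])/f]); s=d.copy()
    for _ in range(20): s=d/(1+c['k1']*(s@s))
    v=M@np.array([s[0],-s[1],-1]); return p,v/np.linalg.norm(v)
def proj(n,X,C=None):
    c,f,p,M=C or cal(n)
    q=(np.atleast_2d(X)-p)@M; s=np.c_[q[:,0],-q[:,1]]/-q[:,2:]
    s=s*(1+c['k1']*(s**2).sum(1,keepdims=True))
    return s*f+[c['cx'],c['cy']]
def tri(rays):
    A=0;b=0
    for p,v in rays:
        P=np.eye(3)-np.outer(v,v);A=A+P;b=b+P@p
    return np.linalg.solve(A,b)
def atz(r,z): return r[0]+r[1]*(z-r[0][2])/r[1][2]
E
python3 - <<'E'
from h import *
for n in ['scene','top','wrist']:
    im=viewer.read_camera(n); cv2.imwrite(f'pics/{n}0.png',im[:,:,::-1])
    c=viewer.get_calibration(n); print(n,c)
    for t in ['latch_grip','bar_end','catch','gate','guard','bowl_mid','scale_mid']:
        print(t,[(round(b['conf'],2),np.round(b['location'],1).tolist()) for b in boxes_of(n,t)[:2]])
print(env.get_obs())
E
```

```text
pics
scene {'fov_y': 49.11860780404546, 'cx': 316.17660250945045, 'cy': 198.5740784403965, 'k1': 0.014127503848671358, 'position': array([ 1.39467254, -0.00400396,  1.29191224]), 'orientation': array([ 3.63358935e+01, -8.38788474e-02,  9.09202789e+01])}
latch_grip [(0.72, [296.4, 187.1])]
bar_end [(0.7, [296.2, 186.6])]
catch [(0.53, [272.4, 205.9])]
gate [(0.6, [311.6, 210.6])]
guard [(0.69, [303.1, 258.7])]
bowl_mid [(0.81, [442.8, 179.8])]
scale_mid [(0.79, [202.1, 187.6])]
top {'fov_y': 43.76959797198705, 'cx': 333.0033868607902, 'cy': 190.3203289100833, 'k1': -0.021214469949737594, 'position': array([ 0.34238829, -0.01062712,  1.39113549]), 'orientation': array([  7.6868801 ,   0.3488435 , -91.17637584])}
latch_grip [(0.8, [359.3, 192.1])]
bar_end [(0.67, [362.0, 194.7])]
catch [(0.41, [341.9, 181.8])]
gate [(0.77, [342.5, 182.0])]
guard [(0.7, [354.6, 120.7])]
bowl_mid [(0.7, [162.9, 238.8])]
scale_mid [(0.66, [491.9, 229.1]), (0.53, [341.9, 180.0])]
wrist {'fov_y': 67.9082022804375, 'cx': 318.1340102789366, 'cy': 197.8531386490896, 'k1': -0.02853657817201577, 'position': array
[... 198 characters left out ...]
me_s': 1.2, 'qpos': array([77.18284451, 18.39242558, -4.01496753, 83.10905271,  1.29595879,
       78.54036978, -3.26069927]), 'joint_velocities': array([-0.01844342,  0.01584647,  0.06459639,  0.05375163,  0.00078053,
       -0.08514316, -0.02016012]), 'effort': array([-4.95741333e-04, -4.91106391e+01, -4.03468469e-01, -3.12776220e+01,
       -6.38235616e-02,  3.36643704e-02,  1.44169383e-05]), 'tool_pos': array([ 0.15307461, -0.63173094,  0.22256751]), 'tool_rot': array([1.79996665e+02, 4.06690302e-03, 1.36244014e+01]), 'force': array([0.28711905, 0.06067238, 0.10933083]), 'wrist_torque': array([ 0.02219025, -0.00492661, -0.01649065]), 'grasp_force': 0.0, 'grip_width': 0.08685103210009802}
```

Run:
```python
import cv2
a=cv2.imread('pics/scene0.png')[130:330,200:420]; b=cv2.imread('pics/top0.png')[60:260,230:450]
cv2.imwrite('pics/c1.png',cv2.resize(a,None,fx=3.6,fy=2.95,interpolation=cv2.INTER_CUBIC)[:,:])
cv2.imwrite('pics/c2.png',cv2.resize(b,None,fx=3,fy=3,interpolation=cv2.INTER_CUBIC))
cv2.imwrite('pics/c1.png',cv2.resize(a,None,fx=3,fy=3,interpolation=cv2.INTER_CUBIC))
```

```text
(no output)
```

View pics/c1.png

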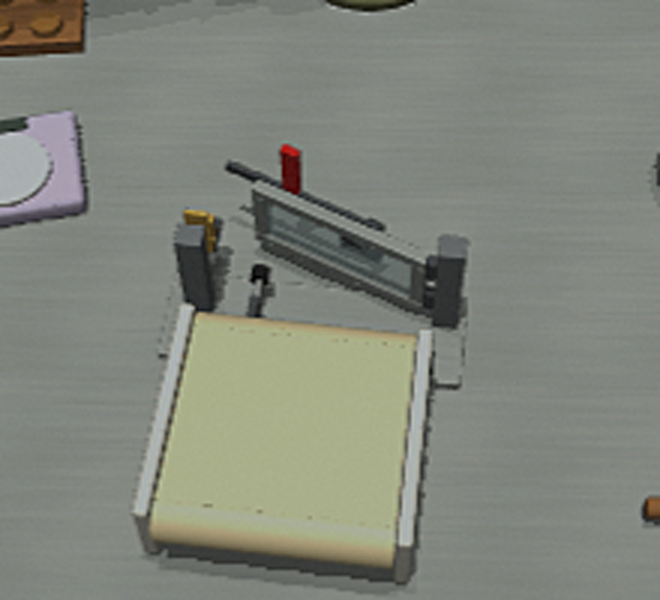

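View pics/c2.png

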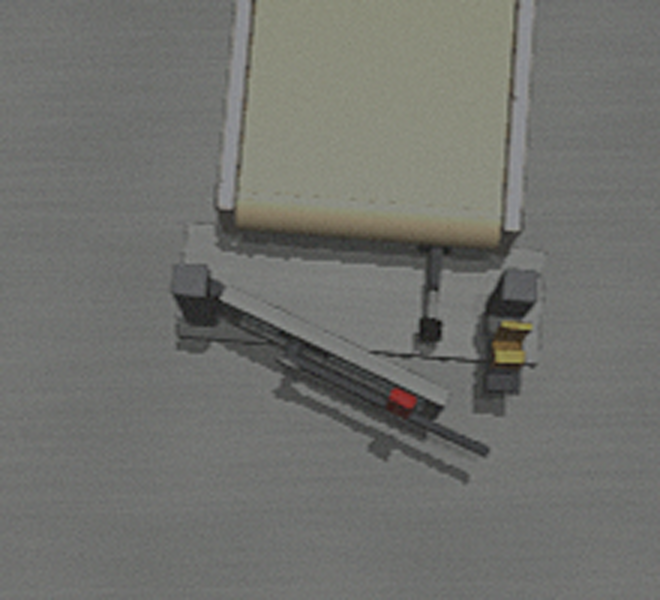

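Run:
```python
from h import *
T=cal('top');S=cal('scene')
t=lambda x,y:(x/3+230-1/3,y/3+60-1/3)
s=lambda x,y:(x/3+200-1/3,y/3+130-1/3)
P=lambda a,z:np.round(atz(ray('top',t(*a),T),z),4)
Q=lambda a,z:np.round(atz(ray('scene',s(*a),S),z),4)
print('postL',P((190,279),.155),Q((453,243),.155))
print('postR',P((519,286),.155),Q((192,236),.155))
print('paddle top',P((402,395),.179),Q((290,152),.179))
print('bar tip top',P((487,450),.107),Q((230,165),.107))
print('gate top corners',P((447,398),.125),P((440,413),.125),P((222,285),.125),Q((257,187),.125))
print('plate corners nearL',P((178,337),.005),'nearR',P((535,362),.005),'farL',P((188,226),.005),'farR',P((545,252),.005))
print('striker top',P((509,351),.111),P((509,362),.111),'wall top',P((516,325),.148), Q((200,216),.148))
```

```text
postL [0.6077 0.0928 0.155 ] [0.6041 0.094  0.155 ]
postR [ 0.5957 -0.1845  0.155 ] [ 0.5998 -0.1817  0.155 ]
paddle top [ 0.502  -0.0818  0.179 ] [ 0.5036 -0.0813  0.179 ]
bar tip top [ 0.4621 -0.158   0.107 ] [ 0.4662 -0.1543  0.107 ]
gate top corners [ 0.5057 -0.1234  0.125 ] [ 0.4929 -0.117   0.125 ] [0.6083 0.0677 0.125 ] [ 0.5109 -0.1197  0.125 ]
plate corners nearL [0.5845 0.1172 0.005 ] nearR [ 0.5535 -0.2177  0.005 ] farL [0.6914 0.1068 0.005 ] farR [ 0.6587 -0.2315  0.005 ]
striker top [ 0.5475 -0.1797  0.111 ] [ 0.5378 -0.1794  0.111 ] wall top [ 0.5636 -0.1816  0.148 ] [ 0.5685 -0.1764  0.148 ]
```

```bash
cat >> h.py <<'E'
def row(pc,Rc,p,Rt):
    Rc,Rt=rot(Rc),rot(Rt)
    return np.round(np.r_[Rc.T@(np.array(p)-pc)/.2, R.from_matrix(Rc.T@Rt).as_rotvec()/1.5],4).tolist()
E
python3 - <<'E'
from h import *
o=env.get_obs(); pc,Rc=o['tool_pos'],o['tool_rot']
g=np.array([.502,-.082,.26])
for k in range(1,5):
    f=k/4; p=pc+(g-pc)*f if k==1 else g0+(g-pc)/4
    g0=p
    print(p)
print(row(pc,Rc,pc+(g-pc)/4,Rc), row(pc,Rc,g,Rc))
E
```

```text
[ 0.24030596 -0.4942982   0.23192563]
[ 0.3275373  -0.35686547  0.24128375]
[ 0.41476865 -0.21943273  0.25064188]
[ 0.502 -0.082  0.26 ]
[0.5857, -0.5651, -0.0469, 0.0, 0.0, 0.0] [2.343, -2.2603, -0.1875, 0.0, 0.0, 0.0]
```

Request:
{"fn": "apply_moves", "kwargs": {
  "moves": [
    [0.78,-0.75,-0.06,0,0,0,1],
    [0.78,-0.75,-0.06,0,0,0,1],
    [0.78,-0.75,-0.06,0,0,0,1],
    [0.78,-0.75,-0.06,0,0,0,1],
    [0.78,-0.75,-0.06,0,0,0,1]
  ]
}}

```text
time_s: 1.7
tool_pos: [0.2735, -0.4446, 0.2355]
tool_rot: [180.0, -0.1, 14.0]
force: [0.3, -0.3, 0.5]
grip_width: 0.087
grasp_force: 0.0
```

Request:
{"fn": "apply_moves", "kwargs": {
  "moves": [
    [0.78,-0.75,-0.06,0,0,0,1],
    [0.78,-0.75,-0.06,0,0,0,1],
    [0.78,-0.75,-0.06,0,0,0,1],
    [0.78,-0.75,-0.06,0,0,0,1],
    [0.78,-0.75,-0.06,0,0,0,1]
  ]
}}

```text
time_s: 2.2
tool_pos: [0.3887, -0.262, 0.2474]
tool_rot: [180.0, -0.1, 14.0]
force: [0.2, -0.1, -0.8]
grip_width: 0.0871
grasp_force: 0.0
```

Request:
{"fn": "apply_moves", "kwargs": {
  "moves": [
    [0.78,-0.75,-0.06,0,0,-0.565,0.8],
    [0.78,-0.75,-0.06,0,0,-0.565,0.8],
    [0.78,-0.75,-0.06,0,0,-0.565,0.8],
    [0.78,-0.75,-0.06,0,0,-0.565,0.8],
    [0.78,-0.75,-0.06,0,0,-0.565,0.8],
    [0.78,-0.75,-0.06,0,0,-0.565,0.8],
    [0.78,-0.75,-0.06,0,0,-0.565,0.8],
    [0.78,-0.75,-0.06,0,0,-0.565,0.8]
  ]
}}

```text
time_s: 3.0
tool_pos: [0.5018, -0.0851, 0.2585]
tool_rot: [180.0, 0.0, 62.0]
force: [-0.0, -0.3, 0.7]
grip_width: 0.0698
grasp_force: 0.0
```

Run:
```python
from h import *
o=env.get_obs(); print(o['time_s'],o['qpos'],o['tool_pos'],o['tool_rot'])
W=cal('wrist'); im=viewer.read_camera('wrist'); cv2.imwrite('pics/w1.png',im[:,:,::-1])
print(W[2],W[0]['orientation'])
for t in ['latch_grip','bar_end','catch']:
    print(t,[(round(b['conf'],2),np.round(b['location'],1).tolist()) for b in boxes_of('wrist',t)[:2]])
```

```text
3.0 [ 42.61082997   1.84910412 -36.48247714  98.58325289   1.13629322
  79.93925493 -22.08511183] [ 0.50179109 -0.08505069  0.25846204] [1.79999690e+02 2.08975471e-02 6.19709414e+01]
[ 0.53913586 -0.01567251  0.4200025 ] [-1.67899165e+01 -7.63064526e-03 -2.80240635e+01]
latch_grip [(0.95, [317.7, 174.8])]
bar_end [(0.63, [317.1, 181.2])]
catch [(0.55, [404.8, 227.5])]
```

View pics/w1.png

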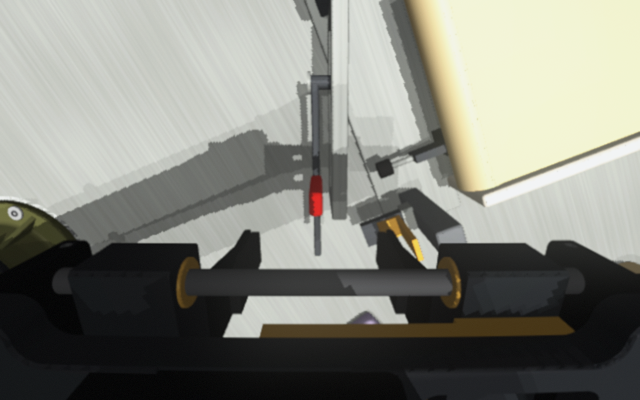

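```bash
python3 - <<'E'
from h import *
W=cal('wrist'); im=cv2.imread('pics/w1.png').astype(int)
m=(im[:,:,2]>120)&(im[:,:,1]<80)&(im[:,:,0]<80)
v,u=np.nonzero(m); print(u.min(),u.max(),v.min(),v.max())
for r in range(v.min(),v.max()+1,6): print(r,u[v==r].min(),u[v==r].max(),im[r,317])
print('proj',proj('wrist',[[.5028,-.0815,.179],[.5028,-.0815,.164],[.5028,-.0815,.115]],W))
P=lambda a,z:np.round(atz(ray('wrist',a,W),z),4)
print('far edge top',P((317,217),.179),'near edge', P((317,192),.179),P((317,v.min()),.179))
print('frame top far corner',P((346.5,217),.125),P((334,217),.125),P((348,60),.125),P((332,60),.125))
print('bar end',P((318,254),.107),'pin-ish',P((320,85),.107))
E
python3 - <<'E'
import cv2
a=cv2.imread('pics/w1.png')[150:300,280:480]
cv2.imwrite('pics/w1c.png',cv2.resize(a,None,fx=4,fy=4,interpolation=cv2.INTER_CUBIC))
E
```

```text
311 321 192 216
192 313 320 [ 33  35 135]
198 311 321 [ 40  45 225]
204 312 321 [ 40  45 222]
210 312 321 [ 41  46 222]
216 315 317 [ 73  72 125]
proj [[316.91720322 200.7228052 ]
 [316.97887426 195.74842135]
 [317.14107474 182.67261263]]
far edge top [ 0.4959 -0.0945  0.179 ] near edge [ 0.5065 -0.0747  0.179 ] [ 0.5065 -0.0747  0.179 ]
frame top far corner [ 0.5139 -0.1269  0.125 ] [ 0.5022 -0.1207  0.125 ] [0.5832 0.0095 0.125 ] [0.5703 0.0163 0.125 ]
bar end [ 0.4625 -0.1594  0.107 ] pin-ish [0.5512 0.0034 0.107 ]
```

View pics/w1c.png

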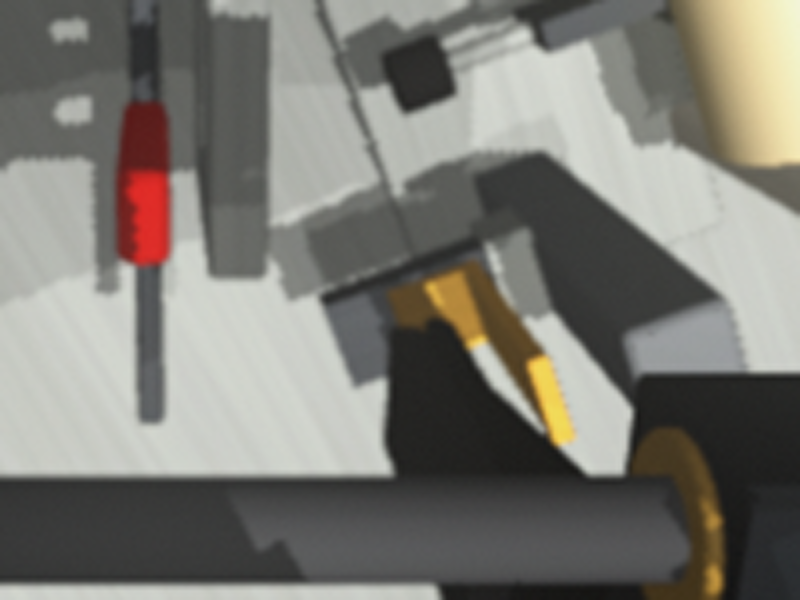

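```bash
cat >> h.py <<'E'
Hn=np.array([.6098,.0679])
def gate(a,th=0):   # a = gate y-axis tilt (deg): returns paddle xyz, bar_end xyz
    a=np.radians(a);u=np.array([np.sin(a),np.cos(a)]);v=np.array([np.cos(a),-np.sin(a)])
    f=lambda y,z:np.r_[Hn-.024*v-u*(.08+y*np.cos(th)-z*np.sin(th)),.1+z*np.cos(th)+y*np.sin(th)]
    return f(.105,.064),f(.175,0)
E
python3 - <<'E'
from h import *
from scipy.optimize import brentq
import pickle
# wrist pose as at w1
o=env.get_obs(); W=cal('wrist')
q=lambda x,y:(x/4+280-.4,y/4+150-.4)
P=lambda a,z:np.round(atz(ray('wrist',q(*a),W),z),4)
print('wall front',P((530,360),.148),P((552,440),.148),'back',P((550,355),.148),P((575,435),.148))
print('striker front',P((425,285),.111),'back',P((465,268),.111),P((485,340),.111))
for a in (0,3,5.5,7,9,11,13,28): print(a,gate(a))
E
```

```text
wall front [ 0.5633 -0.1708  0.148 ] [ 0.5597 -0.1943  0.148 ] back [ 0.5682 -0.1719  0.148 ] [ 0.5654 -0.1957  0.148 ]
striker front [ 0.5494 -0.1569  0.111 ] back [ 0.5613 -0.1575  0.111 ] [ 0.5577 -0.1801  0.111 ]
0 (array([ 0.5858, -0.1171,  0.164 ]), array([ 0.5858, -0.1871,  0.1   ]))
3 (array([ 0.57615074, -0.1155904 ,  0.164     ]), array([ 0.57248722, -0.18549447,  0.1       ]))
5.5 (array([ 0.56817903, -0.113948  ,  0.164     ]), array([ 0.56146982, -0.18362573,  0.1       ]))
7 (array([ 0.56343306, -0.11279617,  0.164     ]), array([ 0.55490221, -0.1822744 ,  0.1       ]))
9 (array([ 0.5571551 , -0.11106792,  0.164     ]), array([ 0.54620469, -0.1802061 ,  0.1       ]))
11 (array([ 0.55094128, -0.10912161,  0.164     ]), array([ 0.53758465, -0.17783552,  0.1       ]))
13 (array([ 0.54479917, -0.10695964,  0.164     ]), array([ 0.5290526 , -0.17516554,  0.1       ]))
28 (array([ 0.50175702, -0.08417799,  0.164     ]), array([ 0.46889401, -0.14598432,  0.1       ]))
```

Request:
{"fn": "apply_moves", "kwargs": {
  "moves": [
    [0,0,0.3,0,0,0,0.5],
    [0,0,0.4,0,0,0,0.5],
    [0,0,0.5,0,0,0,0.5],
    [0,0,0.568,0,0,0,0.5],
    [0,0,0.568,0,0,0,0.5]
  ]
}}

```text
time_s: 3.7
tool_pos: [0.5007, -0.0843, 0.1434]
tool_rot: [-179.8, 0.0, 62.1]
force: [-0.2, 0.3, 0.4]
grip_width: 0.0449
grasp_force: 0.0
```

Request:
{"fn": "apply_moves", "kwargs": {
  "moves": [
    [0,0,0,0,0,0,0.1],
    [0,0,0,0,0,0,0.1],
    [0,0,0,0,0,0,0.05],
    [0,0,0,0,0,0,0.05],
    [0,0,0,0,0,0,0.05],
    [0,0,0,0,0,0,0.05],
    [0,0,0,0,0,0,0.05],
    [0,0,0,0,0,0,0.05]
  ],
  "grip_force": 12
}}

```text
time_s: 4.5
tool_pos: [0.5019, -0.0842, 0.1453]
tool_rot: [180.0, 0.0, 62.2]
force: [-1.6, -0.1, 5.2]
grip_width: 0.0124
grasp_force: 12.0
```

Run:
```python
from h import *
o=env.get_obs(); print(o['grip_width'],o['force'],o['tool_pos'],o['tool_rot'])
for th in (.1,.2,.25):
  print(th,gate(28,th)[0]-gate(28,0)[0], -(.105*np.cos(th)-.064*np.sin(th)-.105))
```

```text
0.01235370296940132 [-1.62697346 -0.06895681  5.17642305] [ 0.50192241 -0.08419846  0.14529682] [1.79991270e+02 2.17085836e-02 6.21963983e+01]
0.1 [0.00324588 0.00610461 0.01016278] 0.006913901311204285
0.2 [0.00695186 0.01307455 0.01958454] 0.014807846497553553
0.25 [0.00896599 0.01686258 0.02398781] 0.01909804911267178
```

Request:
{"fn": "apply_moves", "kwargs": {
  "moves": [
    [0.0119,0,-0.026,0,-0.0333,0,0.05],
    [0.0119,0,-0.026,0,-0.0333,0,0.05],
    [0.0251,0,-0.0513,0,-0.0667,0,0.05],
    [0.0251,0,-0.0513,0,-0.0667,0,0.05],
    [0.0395,0,-0.0759,0,-0.1,0,0.05],
    [0.0395,0,-0.0759,0,-0.1,0,0.05],
    [0.0552,0,-0.0998,0,-0.1333,0,0.05],
    [0.0552,0,-0.0998,0,-0.1333,0,0.05],
    [0.0552,0,-0.0998,0,-0.1333,0,0.05]
  ]
}}

```text
time_s: 5.4
tool_pos: [0.5065, -0.0746, 0.1641]
tool_rot: [-179.9, 11.3, 62.2]
force: [-3.1, 0.3, -0.8]
grip_width: 0.0122
grasp_force: 12.0
```

Run:
```python
from h import *
o=env.get_obs(); print(o['time_s'],o['force'],o['tool_pos'],o['tool_rot'],o['wrist_torque'])
im=viewer.read_camera('scene')[150:270,240:380]; cv2.imwrite('pics/s2.png',cv2.resize(im[:,:,::-1],None,fx=4,fy=4,interpolation=cv2.INTER_CUBIC))
# plan: rows from current pose, gate swing
th=.2
def pose(a,th=.2):
    ar=np.radians(a);u=np.array([np.sin(ar),np.cos(ar)])
    M=R.from_euler('xyz',[180,0,90-a],degrees=True).as_matrix()@R.from_rotvec([0,-th,0]).as_matrix()
    p=gate(a,th)[0]+M[:,2]*.019
    return p,M
p0,M0=pose(28)
print('model',p0, R.from_matrix(M0).as_euler('xyz',degrees=True))
for a in (26,24,22,20,18,16,14,13,12,11,10,9,8): print(a,row(p0,M0,*pose(a)))
```

```text
5.4 [-3.14160126  0.32350818 -0.77095644] [ 0.50653848 -0.07459037  0.16409069] [-179.90929076   11.3470603    62.18377691] [0.07562129 0.26690403 0.11941047]
model [ 0.50693676 -0.07443631  0.16496328] [180.         11.4591559  62.       ]
26 [-0.0036, 0.0304, 0.0007, -0.0046, 0.0, -0.0228]
24 [-0.0061, 0.061, 0.0012, -0.0092, 0.0, -0.0456]
22 [-0.0076, 0.0916, 0.0015, -0.0139, 0.0, -0.0684]
20 [-0.0081, 0.1222, 0.0016, -0.0185, 0.0, -0.0912]
18 [-0.0075, 0.1529, 0.0015, -0.0231, 0.0, -0.114]
16 [-0.0058, 0.1835, 0.0012, -0.0277, 0.0, -0.1368]
14 [-0.0031, 0.214, 0.0006, -0.0324, 0.0, -0.1597]
13 [-0.0014, 0.2292, 0.0003, -0.0347, 0.0, -0.1711]
12 [0.0006, 0.2444, -0.0001, -0.037, 0.0, -0.1825]
11 [0.0029, 0.2596, -0.0006, -0.0393, 0.0, -0.1939]
10 [0.0054, 0.2747, -0.0011, -0.0416, 0.0, -0.2053]
9 [0.0082, 0.2897, -0.0017, -0.0439, 0.0, -0.2167]
8 [0.0112, 0.3047, -0.0023, -0.0462, 0.0, -0.2281]
```

View pics/s2.png

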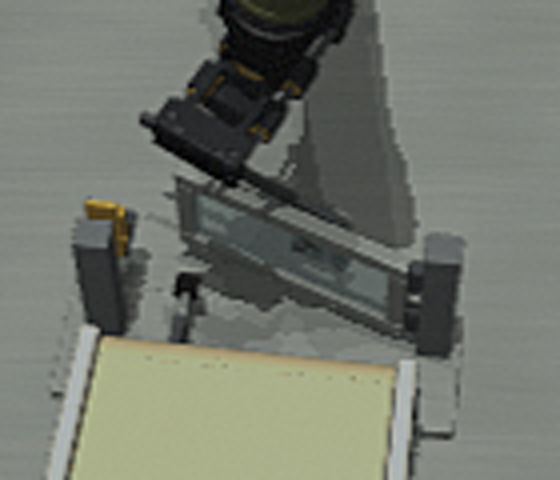

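Request:
{"fn": "apply_moves", "kwargs": {
  "moves": [
    [-0.0036,0.0304,0.0007,-0.0046,0.0,-0.0228,0.05],
    [-0.0061,0.061,0.0012,-0.0092,0.0,-0.0456,0.05],
    [-0.0076,0.0916,0.0015,-0.0139,0.0,-0.0684,0.05],
    [-0.0081,0.1222,0.0016,-0.0185,0.0,-0.0912,0.05],
    [-0.0075,0.1529,0.0015,-0.0231,0.0,-0.114,0.05],
    [-0.0058,0.1835,0.0012,-0.0277,0.0,-0.1368,0.05],
    [-0.0031,0.214,0.0006,-0.0324,0.0,-0.1597,0.05],
    [-0.0031,0.214,0.0006,-0.0324,0.0,-0.1597,0.05],
    [-0.0031,0.214,0.0006,-0.0324,0.0,-0.1597,0.05],
    [-0.0031,0.214,0.0006,-0.0324,0.0,-0.1597,0.05]
  ]
}}

```text
time_s: 6.45
tool_pos: [0.5447, -0.0941, 0.1645]
tool_rot: [180.0, 11.4, 76.2]
force: [1.0, 2.5, -5.5]
grip_width: 0.0121
grasp_force: 12.0
```

```bash
cat >> h.py <<'E'
def pose(a,th=.2):
    M=R.from_euler('xyz',[180,0,90-a],degrees=True).as_matrix()@R.from_rotvec([0,-th,0]).as_matrix()
    return gate(a,th)[0]+M[:,2]*.019,M
E
python3 - <<'E'
from h import *
o=env.get_obs(); print(o['time_s'],o['force'],o['tool_pos'],o['tool_rot'],o['wrist_torque'])
print('model',pose(14)[0])
W=cal('wrist');
for n in ('wrist','top'):
  im=viewer.read_camera(n); cv2.imwrite(f'pics/{n}3.png',im[:,:,::-1])
im=cv2.imread('pics/wrist3.png')[100:300,260:460]
cv2.imwrite('pics/w3c.png',cv2.resize(im,None,fx=3,fy=3,interpolation=cv2.INTER_CUBIC))
for a in (13,12,11,10,9,8,7,6,5): print(a,row(*pose(14),*pose(a)))
E
```

```text
6.45 [ 0.9719588   2.51657811 -5.49355417] [ 0.54469737 -0.09411972  0.16450012] [179.97815743  11.35571414  76.1837219 ] [ 0.82768127 -0.3498372   0.14475126]
model [ 0.54442651 -0.09509319  0.16496328]
13 [-0.0019, 0.0152, 0.0004, -0.0023, 0.0, -0.0114]
12 [-0.0036, 0.0304, 0.0007, -0.0046, 0.0, -0.0228]
11 [-0.005, 0.0457, 0.001, -0.0069, 0.0, -0.0342]
10 [-0.0061, 0.061, 0.0012, -0.0092, -0.0, -0.0456]
9 [-0.007, 0.0763, 0.0014, -0.0116, 0.0, -0.057]
8 [-0.0076, 0.0916, 0.0015, -0.0139, 0.0, -0.0684]
7 [-0.008, 0.1069, 0.0016, -0.0162, 0.0, -0.0798]
6 [-0.0081, 0.1222, 0.0016, -0.0185, 0.0, -0.0912]
5 [-0.0079, 0.1375, 0.0016, -0.0208, 0.0, -0.1026]
```

View pics/w3c.png

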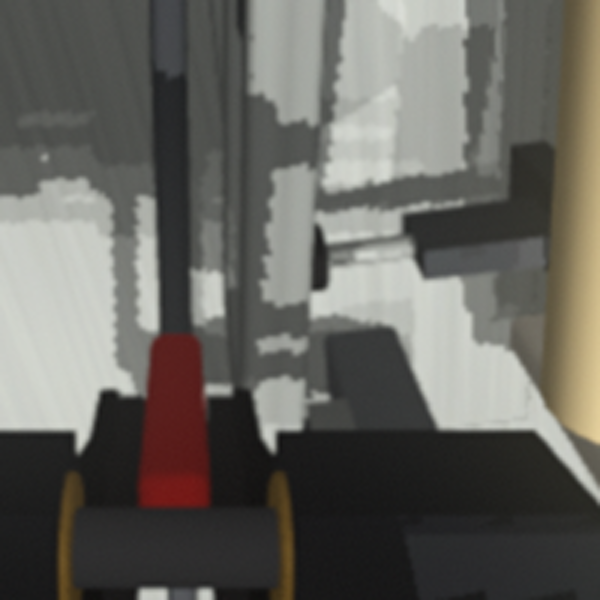

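Request:
{"fn": "apply_moves", "kwargs": {
  "moves": [
    [0.002,0.0152,0.0004,-0.0023,0.0,-0.0114,0.05],
    [0.001,0.0304,0.0007,-0.0046,0.0,-0.0228,0.05],
    [-0.001,0.0457,0.001,-0.0069,0.0,-0.0342,0.05],
    [-0.002,0.061,0.0012,-0.0092,0.0,-0.0456,0.05],
    [-0.002,0.061,0.0012,-0.0092,0.0,-0.0456,0.05],
    [-0.002,0.061,0.0012,-0.0092,0.0,-0.0456,0.05],
    [-0.002,0.061,0.0012,-0.0092,0.0,-0.0456,0.05]
  ]
}}

```text
time_s: 7.25
tool_pos: [0.5562, -0.098, 0.1645]
tool_rot: [-180.0, 11.4, 80.2]
force: [-3.0, 4.6, -5.7]
grip_width: 0.0117
grasp_force: 12.0
```

Run:
```python
from h import *
o=env.get_obs(); print(o['time_s'],o['force'],o['tool_pos'],o['tool_rot'],o['wrist_torque'])
im=viewer.read_camera('scene')
im=im[150:270,220:360]; cv2.imwrite('pics/s4.png',cv2.resize(im[:,:,::-1],None,fx=5,fy=5,interpolation=cv2.INTER_CUBIC))
for a in (9.5,9,8.5,8,7.75,7.5,7.25,7,6.5,6): print(a,row(*pose(10),*pose(a)))
```

```text
7.25 [-2.96945642  4.57723756 -5.65803342] [ 0.55622117 -0.09795393  0.16453438] [-179.97346254   11.44067936   80.20140296] [1.16454968 0.42339755 0.00205973]
9.5 [-0.001, 0.0076, 0.0002, -0.0012, 0.0, -0.0057]
9 [-0.0019, 0.0152, 0.0004, -0.0023, 0.0, -0.0114]
8.5 [-0.0028, 0.0228, 0.0006, -0.0035, 0.0, -0.0171]
8 [-0.0036, 0.0304, 0.0007, -0.0046, 0.0, -0.0228]
7.75 [-0.004, 0.0342, 0.0008, -0.0052, 0.0, -0.0257]
7.5 [-0.0043, 0.0381, 0.0009, -0.0058, -0.0, -0.0285]
7.25 [-0.0047, 0.0419, 0.0009, -0.0064, -0.0, -0.0314]
7 [-0.005, 0.0457, 0.001, -0.0069, -0.0, -0.0342]
6.5 [-0.0056, 0.0533, 0.0011, -0.0081, 0.0, -0.0399]
6 [-0.0061, 0.061, 0.0012, -0.0092, 0.0, -0.0456]
```

View pics/s4.png

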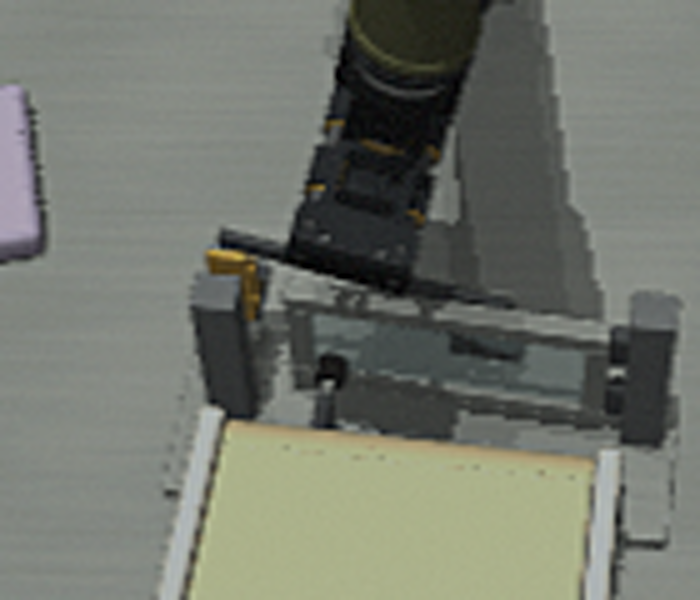

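Request:
{"fn": "apply_moves", "kwargs": {
  "moves": [
    [0.002,0,0.0013,0,0,0,0.05],
    [0.0033,0.0076,0.0028,-0.0012,0,-0.0057,0.05],
    [0.0024,0.0152,0.003,-0.0023,0,-0.0114,0.05],
    [0.0015,0.0228,0.0032,-0.0035,0,-0.0171,0.05],
    [0.0007,0.0304,0.0033,-0.0046,0,-0.0228,0.05],
    [0.0007,0.0304,0.0033,-0.0046,0,-0.0228,0.05],
    [0.0007,0.0304,0.0033,-0.0046,0,-0.0228,0.05],
    [0.0007,0.0304,0.0033,-0.0046,0,-0.0228,0.05]
  ]
}}

```text
time_s: 8.1
tool_pos: [0.5616, -0.0998, 0.1641]
tool_rot: [-179.9, 11.5, 82.2]
force: [-4.4, 2.8, -2.9]
grip_width: 0.012
grasp_force: 12.0
```

Run:
```python
from h import *
o=env.get_obs(); print(o['time_s'],o['force'],o['tool_pos'],o['tool_rot'],o['wrist_torque'])
for a in (7.75,7.5,7.25,7,6.75,6.5,6.25,6,5.5,5): print(a,row(*pose(8),*pose(a)))
```

```text
8.1 [-4.3914949   2.81558341 -2.88932194] [ 0.561641   -0.09977024  0.16411134] [-179.91256596   11.51371904   82.1605948 ] [ 0.94093951  0.81984689 -0.06257813]
7.75 [-0.0005, 0.0038, 0.0001, -0.0006, 0.0, -0.0029]
7.5 [-0.001, 0.0076, 0.0002, -0.0012, -0.0, -0.0057]
7.25 [-0.0015, 0.0114, 0.0003, -0.0017, -0.0, -0.0086]
7 [-0.0019, 0.0152, 0.0004, -0.0023, 0.0, -0.0114]
6.75 [-0.0024, 0.019, 0.0005, -0.0029, 0.0, -0.0143]
6.5 [-0.0028, 0.0228, 0.0006, -0.0035, 0.0, -0.0171]
6.25 [-0.0032, 0.0266, 0.0006, -0.004, 0.0, -0.02]
6 [-0.0036, 0.0304, 0.0007, -0.0046, 0.0, -0.0228]
5.5 [-0.0043, 0.0381, 0.0009, -0.0058, 0.0, -0.0285]
5 [-0.005, 0.0457, 0.001, -0.0069, 0.0, -0.0342]
```

Request:
{"fn": "apply_moves", "kwargs": {
  "moves": [
    [-0.0005,0.0038,0.0001,-0.0006,0,-0.0029,0.05],
    [-0.001,0.0076,0.0002,-0.0012,0,-0.0057,0.05],
    [-0.001,0.0076,0.0002,-0.0012,0,-0.0057,0.05],
    [-0.001,0.0076,0.0002,-0.0012,0,-0.0057,0.05],
    [-0.001,0.0076,0.0002,-0.0012,0,-0.0057,0.05]
  ]
}}

```text
time_s: 8.6
tool_pos: [0.5629, -0.1001, 0.1641]
tool_rot: [-179.9, 11.5, 82.7]
force: [-5.8, 2.3, -3.5]
grip_width: 0.012
grasp_force: 12.0
```

Request:
{"fn": "apply_moves", "kwargs": {
  "moves": [
    [-0.0005,0.0038,0.0001,-0.0006,0,-0.0029,0.05],
    [-0.0005,0.0038,0.0001,-0.0006,0,-0.0029,0.05],
    [-0.0005,0.0038,0.0001,-0.0006,0,-0.0029,0.05],
    [-0.0005,0.0038,0.0001,-0.0006,0,-0.0029,0.05]
  ]
}}

```text
time_s: 9.0
tool_pos: [0.5635, -0.1003, 0.164]
tool_rot: [-179.9, 11.5, 82.9]
force: [-5.8, 2.3, -2.8]
grip_width: 0.012
grasp_force: 12.0
```

Request:
{"fn": "apply_moves", "kwargs": {
  "moves": [
    [-0.0005,0.0038,0.0001,-0.0006,0,-0.0029,0.05],
    [-0.0005,0.0038,0.0001,-0.0006,0,-0.0029,0.05],
    [-0.0005,0.0038,0.0001,-0.0006,0,-0.0029,0.05],
    [-0.0005,0.0038,0.0001,-0.0006,0,-0.0029,0.05]
  ]
}}

```text
time_s: 9.4
tool_pos: [0.5641, -0.1005, 0.164]
tool_rot: [-179.8, 11.5, 83.2]
force: [-6.3, 2.7, -2.4]
grip_width: 0.0122
grasp_force: 12.0
```

Request:
{"fn": "apply_moves", "kwargs": {
  "moves": [
    [-0.0005,0.0038,0.0001,-0.0006,0,-0.0029,0.05],
    [-0.0005,0.0038,0.0001,-0.0006,0,-0.0029,0.05],
    [-0.0005,0.0038,0.0001,-0.0006,0,-0.0029,0.05],
    [-0.0005,0.0038,0.0001,-0.0006,0,-0.0029,0.05]
  ]
}}

```text
time_s: 9.8
tool_pos: [0.5647, -0.1007, 0.1639]
tool_rot: [-179.8, 11.5, 83.4]
force: [-6.7, 3.3, -1.1]
grip_width: 0.012
grasp_force: 12.0
```

Run:
```python
from h import *
o=env.get_obs(); print(o['time_s'],o['force'],o['tool_pos'],o['tool_rot'],o['wrist_torque'],pose(6.75)[0])
for n in ('top','scene'): cv2.imwrite(f'pics/{n}5.png',viewer.read_camera(n)[:,:,::-1])
a=cv2.imread('pics/top5.png')[130:230,330:430]; b=cv2.imread('pics/scene5.png')[160:260,230:330]
cv2.imwrite('pics/f5.png',cv2.resize(cv2.hconcat([a,b]),None,fx=4,fy=4,interpolation=cv2.INTER_CUBIC))
```

```text
9.8 [-6.7029505   3.27672752 -1.0868082 ] [ 0.56466334 -0.10070312  0.1639247 ] [-179.82950245   11.51818072   83.42133709] [ 1.02537652  1.19197191 -0.17348981] [ 0.56551874 -0.10204011  0.16496328]
```

View pics/f5.png

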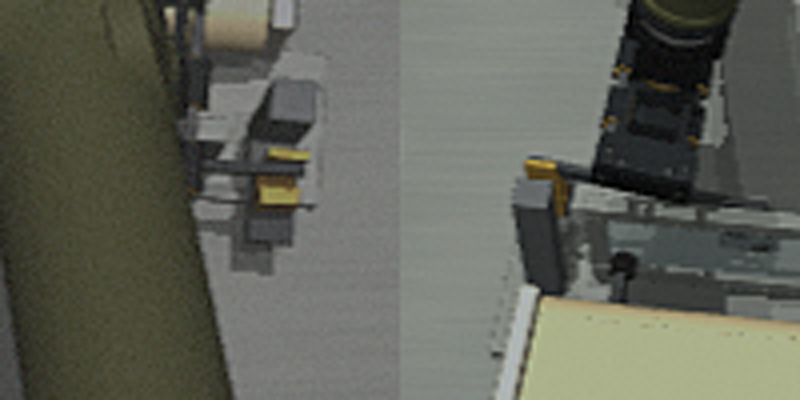

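Run:
```python
from h import *
T=cal('top')
im=viewer.read_camera('top'); print(im[160:185,400:406].mean(1).astype(int).tolist())
P=lambda x,y,z:np.round(atz(ray('top',(x/4+330-.4,y/4+130-.4),T),z),4)
print('bar far/near @col290',P(290,163,.142),P(290,175,.142),'wall far/near',P(290,150,.148),P(290,160,.148),'striker far/near',P(280,183,.111),P(280,204,.111))
```

```text
[[52, 56, 54], [38, 39, 37], [42, 44, 42], [45, 45, 44], [45, 45, 45], [59, 63, 62], [96, 96, 95], [122, 113, 85], [155, 146, 79], [130, 120, 65], [39, 34, 34], [62, 63, 68], [64, 67, 68], [42, 42, 40], [75, 69, 55], [96, 86, 70], [98, 89, 69], [137, 124, 79], [144, 134, 86], [144, 136, 88], [140, 134, 85], [54, 43, 36], [80, 74, 67], [78, 78, 75], [84, 85, 85]]
bar far/near @col290 [ 0.5586 -0.1833  0.142 ] [ 0.5509 -0.183   0.142 ] wall far/near [ 0.5659 -0.1828  0.148 ] [ 0.5595 -0.1826  0.148 ] striker far/near [ 0.5509 -0.1806  0.111 ] [ 0.5371 -0.18    0.111 ]
```

Request:
{"fn": "apply_moves", "kwargs": {
  "moves": [
    [-0.0005,0.0038,0.0001,-0.0006,0,-0.0029,0.05],
    [-0.0005,0.0038,0.0001,-0.0006,0,-0.0029,0.05],
    [-0.0005,0.0038,0.0001,-0.0006,0,-0.0029,0.05],
    [-0.0005,0.0038,0.0001,-0.0006,0,-0.0029,0.05]
  ]
}}

```text
time_s: 10.35
tool_pos: [0.5649, -0.1008, 0.1638]
tool_rot: [-179.8, 11.5, 83.7]
force: [-7.7, 3.2, -1.8]
grip_width: 0.0123
grasp_force: 12.0
```

Run:
```python
from h import *
o=env.get_obs(); print(o['time_s'],o['force'],o['tool_pos'],o['tool_rot'],o['wrist_torque'])
im=viewer.read_camera('top'); print(im[166:178,400:406].mean((1,2)).astype(int).tolist())
```

```text
10.35 [-7.68883163  3.18884993 -1.82091828] [ 0.5648664  -0.10080598  0.16383962] [-179.76098457   11.52351272   83.6764852 ] [ 1.07488084  1.50222039 -0.27686699]
[100, 106, 125, 109, 37, 70, 66, 41, 72, 81, 87, 120]
```

Request:
{"fn": "apply_moves", "kwargs": {
  "moves": [
    [0.0005,-0.0038,-0.0001,0.0006,0,0.0029,0.05],
    [0.001,-0.0076,-0.0002,0.0012,0,0.0057,0.05],
    [0.0015,-0.0114,-0.0003,0.0017,0,0.0086,0.05],
    [0.0015,-0.0114,-0.0003,0.0017,0,0.0086,0.05],
    [0.0015,-0.0114,-0.0003,0.0017,0,0.0086,0.05]
  ]
}}

```text
time_s: 10.9
tool_pos: [0.5638, -0.1003, 0.1641]
tool_rot: [-179.9, 11.5, 82.9]
force: [-5.0, 2.5, -2.4]
grip_width: 0.0121
grasp_force: 12.0
```

Run:
```python
from h import *
o=env.get_obs(); print(o['time_s'],o['force'],o['tool_pos'],o['tool_rot'],o['wrist_torque'])
for t in (.18,.16,.14,.13,.12,.11,.1,.09,.08,.06,.04,.02,0): print(t,row(*pose(7.25),*pose(7.25,t)))
```

```text
10.9 [-4.96553299  2.48362938 -2.36250661] [ 0.56375917 -0.10034224  0.16409441] [-179.91516812   11.51378507   82.92617489] [ 1.00153747  0.90087671 -0.09145819]
0.18 [-0.0044, -0.0, 0.0105, 0.0, 0.0133, 0.0]
0.16 [-0.0086, 0.0, 0.0212, -0.0, 0.0267, -0.0]
0.14 [-0.0125, 0.0, 0.0319, -0.0, 0.04, -0.0]
0.13 [-0.0145, 0.0, 0.0373, -0.0, 0.0467, 0.0]
0.12 [-0.0163, -0.0, 0.0427, 0.0, 0.0533, 0.0]
0.11 [-0.0181, -0.0, 0.0481, 0.0, 0.06, -0.0]
0.1 [-0.0198, 0.0, 0.0535, 0.0, 0.0667, -0.0]
0.09 [-0.0215, 0.0, 0.059, 0.0, 0.0733, -0.0]
0.08 [-0.0232, -0.0, 0.0645, -0.0, 0.08, -0.0]
0.06 [-0.0263, 0.0, 0.0755, 0.0, 0.0933, -0.0]
0.04 [-0.0291, 0.0, 0.0865, 0.0, 0.1067, -0.0]
0.02 [-0.0318, 0.0, 0.0976, 0.0, 0.12, -0.0]
0 [-0.0342, -0.0, 0.1088, 0.0, 0.1333, 0.0]
```

Request:
{"fn": "apply_moves", "kwargs": {
  "moves": [
    [-0.0044,0,0.0105,0,0.0133,0,0.05],
    [-0.0086,0,0.0212,0,0.0267,0,0.05],
    [-0.0125,0,0.0319,0,0.04,0,0.05],
    [-0.0163,0,0.0427,0,0.0533,0,0.05],
    [-0.0163,0,0.0427,0,0.0533,0,0.05],
    [-0.0163,0,0.0427,0,0.0533,0,0.05]
  ]
}}

```text
time_s: 11.5
tool_pos: [0.5631, -0.1051, 0.1563]
tool_rot: [-179.9, 6.9, 82.9]
force: [-5.0, 3.0, -2.9]
grip_width: 0.0123
grasp_force: 12.0
```

Run:
```python
from h import *
o=env.get_obs(); print(o['time_s'],o['force'],o['tool_pos'],o['tool_rot'],o['wrist_torque'])
for t in (.11,.1,.09,.08,.07,.06,.04,.02,0): print(t,row(*pose(7.25,.12),*pose(7.25,t)))
```

```text
11.5 [-4.97527802  2.99000271 -2.8610711 ] [ 0.56314392 -0.10513158  0.15631923] [-179.90931394    6.91567947   82.92283811] [ 0.99078835  0.87373939 -0.01497382]
0.11 [-0.0022, 0.0, 0.0053, -0.0, 0.0067, -0.0]
0.1 [-0.0044, 0.0, 0.0105, -0.0, 0.0133, -0.0]
0.09 [-0.0065, 0.0, 0.0158, 0.0, 0.02, -0.0]
0.08 [-0.0086, -0.0, 0.0212, -0.0, 0.0267, -0.0]
0.07 [-0.0106, 0.0, 0.0265, -0.0, 0.0333, -0.0]
0.06 [-0.0125, 0.0, 0.0319, -0.0, 0.04, -0.0]
0.04 [-0.0163, 0.0, 0.0427, -0.0, 0.0533, -0.0]
0.02 [-0.0198, 0.0, 0.0535, -0.0, 0.0667, -0.0]
0 [-0.0232, -0.0, 0.0645, -0.0, 0.08, -0.0]
```

Lower past the striker top in small steps.

Request:
{"fn": "apply_moves", "kwargs": {
  "moves": [
    [-0.0022,0,0.0053,0,0.0067,0,0.05],
    [-0.0044,0,0.0105,0,0.0133,0,0.05],
    [-0.0065,0,0.0158,0,0.02,0,0.05],
    [-0.0065,0,0.0158,0,0.02,0,0.05],
    [-0.0065,0,0.0158,0,0.02,0,0.05]
  ]
}}

```text
time_s: 12.0
tool_pos: [0.563, -0.1068, 0.1534]
tool_rot: [-179.9, 5.2, 82.9]
force: [-4.4, 3.1, -2.3]
grip_width: 0.0121
grasp_force: 12.0
```

Request:
{"fn": "apply_moves", "kwargs": {
  "moves": [
    [-0.002,0,0.0053,0,0.0067,0,0.05],
    [-0.004,0,0.0107,0,0.0133,0,0.05],
    [-0.006,0,0.0161,0,0.02,0,0.05],
    [-0.006,0,0.0161,0,0.02,0,0.05],
    [-0.006,0,0.0161,0,0.02,0,0.05]
  ]
}}

```text
time_s: 12.5
tool_pos: [0.5628, -0.1083, 0.1503]
tool_rot: [-179.9, 3.5, 82.9]
force: [-4.2, 3.8, -2.3]
grip_width: 0.012
grasp_force: 12.0
```

Run:
```python
from h import *
o=env.get_obs(); print(o['time_s'],o['force'],o['tool_pos'],o['tool_rot'],o['wrist_torque'])
im=viewer.read_camera('top'); print(im[166:185,400:406].mean((1,2)).astype(int).tolist())
for t in (.05,.04,.03,.02,.01,0): print(t,row(*pose(7.25,.06),*pose(7.25,t)))
```

```text
12.5 [-4.17066732  3.8044668  -2.34699631] [ 0.56276002 -0.10828052  0.15032529] [-179.90711753    3.49769495   82.93821399] [0.89606857 0.91295193 0.07411027]
[78, 74, 85, 81, 44, 53, 62, 53, 55, 56, 53, 65, 65, 65, 62, 51, 61, 54, 54]
0.05 [-0.0022, 0.0, 0.0053, 0.0, 0.0067, 0.0]
0.04 [-0.0044, -0.0, 0.0105, -0.0, 0.0133, 0.0]
0.03 [-0.0065, -0.0, 0.0158, -0.0, 0.02, 0.0]
0.02 [-0.0086, -0.0, 0.0212, -0.0, 0.0267, 0.0]
0.01 [-0.0106, -0.0, 0.0265, -0.0, 0.0333, 0.0]
0 [-0.0125, -0.0, 0.0319, -0.0, 0.04, 0.0]
```

Request:
{"fn": "apply_moves", "kwargs": {
  "moves": [
    [-0.0022,0,0.0053,0,0.0067,0,0.05],
    [-0.0044,0,0.0105,0,0.0133,0,0.05],
    [-0.0065,0,0.0158,0,0.02,0,0.05],
    [-0.0086,0,0.0212,0,0.0267,0,0.05],
    [-0.01,0,0.025,0,0.032,0,0.05],
    [-0.01,0,0.025,0,0.032,0,0.05],
    [-0.01,0,0.025,0,0.032,0,0.05]
  ]
}}

```text
time_s: 13.25
tool_pos: [0.5625, -0.1106, 0.1455]
tool_rot: [-179.9, 0.8, 83.0]
force: [-4.3, 3.6, -2.7]
grip_width: 0.0124
grasp_force: 12.0
```

Request:
{"fn": "apply_moves", "kwargs": {
  "moves": [
    [0,-0.002,0,0,0,0.0015,0.05],
    [0,-0.004,0,0,0,0.003,0.05],
    [0,-0.004,0,0,0,0.003,0.05],
    [0,-0.004,0,0,0,0.003,0.05]
  ]
}}

```text
time_s: 13.65
tool_pos: [0.5619, -0.1103, 0.1456]
tool_rot: [-179.9, 0.8, 82.7]
force: [-2.9, 3.1, -2.5]
grip_width: 0.0122
grasp_force: 12.0
```

Request:
{"fn": "apply_moves", "kwargs": {
  "moves": [
    [0,-0.002,0,0,0,0.0015,0.05],
    [0,-0.004,0,0,0,0.003,0.05],
    [0,-0.004,0,0,0,0.003,0.05],
    [0,-0.004,0,0,0,0.003,0.05]
  ]
}}

```text
time_s: 14.05
tool_pos: [0.5615, -0.1102, 0.1456]
tool_rot: [-180.0, 0.7, 82.4]
force: [-3.8, 2.8, -1.5]
grip_width: 0.0117
grasp_force: 12.0
```

Request:
{"fn": "apply_moves", "kwargs": {
  "moves": [
    [0,-0.002,0,0,0,0.0015,0.05],
    [0,-0.003,0,0,0,0.002,0.05],
    [0,-0.003,0,0,0,0.002,0.05],
    [0,-0.003,0,0,0,0.002,0.05]
  ]
}}

```text
time_s: 14.45
tool_pos: [0.5615, -0.1102, 0.1456]
tool_rot: [179.9, 0.7, 82.3]
force: [-1.3, 1.9, -2.4]
grip_width: 0.0122
grasp_force: 12.0
```

Request:
{"fn": "apply_moves", "kwargs": {
  "moves": [
    [0,-0.001,0,0,0,0.0005,0.1],
    [0,-0.001,0,0,0,0.0005,0.25],
    [0,-0.001,0,0,0,0.0005,0.5],
    [0,-0.001,0,0,0,0.0005,0.5],
    [0,-0.001,0,0,0,0.0005,0.5],
    [0,-0.001,0,0,0,0.0005,0.5],
    [0,-0.001,0,0,0,0.0005,0.5]
  ]
}}

```text
time_s: 15.15
tool_pos: [0.561, -0.11, 0.1455]
tool_rot: [180.0, 0.7, 82.2]
force: [1.1, -0.3, 0.1]
grip_width: 0.0426
grasp_force: 0.0
```

Request:
{"fn": "apply_moves", "kwargs": {
  "moves": [
    [0,0,-0.1,0,0,0,0.5],
    [0,0,-0.2,0,0,0,0.5],
    [0,0,-0.35,0,0,0,0.5],
    [0,0,-0.5,0,0,0,0.5],
    [0,0,-0.5,0,0,0,0.5],
    [0,0,-0.5,0,0,0,0.5]
  ]
}}

```text
time_s: 15.75
tool_pos: [0.5613, -0.1087, 0.2458]
tool_rot: [179.9, 0.7, 82.2]
force: [0.2, 0.2, -1.4]
grip_width: 0.0435
grasp_force: 0.0
```

Run:
```python
from h import *
o=env.get_obs(); print(o['time_s'],o['force'],o['tool_pos'],o['tool_rot'],o['grip_width'])
for n in ('wrist','scene'): cv2.imwrite(f'pics/{n}6.png',viewer.read_camera(n)[:,:,::-1])
a=cv2.imread('pics/wrist6.png')[60:300,240:440]; b=cv2.imread('pics/scene6.png')[160:260,230:330]
b=cv2.resize(b,(240,240),interpolation=cv2.INTER_CUBIC)
cv2.imwrite('pics/f6.png',cv2.resize(cv2.hconcat([a,b]),None,fx=1.8,fy=1.8,interpolation=cv2.INTER_CUBIC))
```

```text
15.75 [ 0.21848342  0.19641008 -1.37597   ] [ 0.56134265 -0.10869538  0.24582664] [179.91297635   0.72008846  82.22215443] 0.04346347434324063
```

View pics/f6.png

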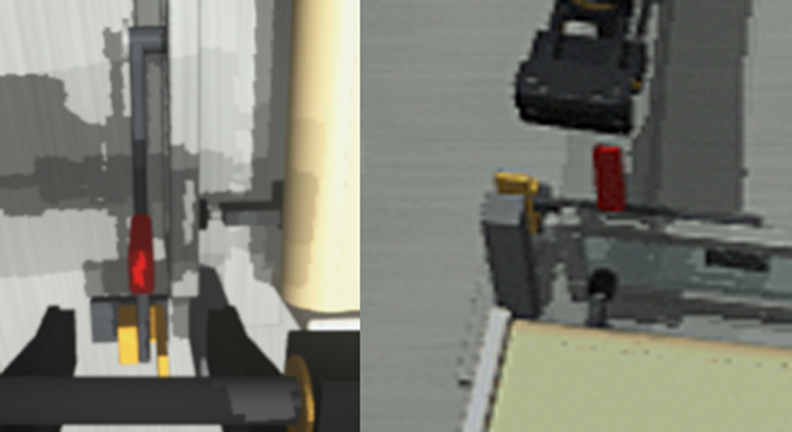

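The wrist view (left) shows the bar end at about (143, 330), between the striker (128, 340) and the back wall (160, 345). The scene view (right) shows the bar level, the paddle upright at (609, 178), and the gripper clear.

```bash
python3 -c "
from cell import env
print(env.sign_off())"
```

```text
the job is handed in; nothing more can be done
None
```

I swung the gate shut with the bar raised over the striker, lowered the bar into the catch and let go; the last pictures show it latched with the gripper clear. The job is handed in at about 16 s; wrist forces in the sampled readings stayed under 10 N, the arm stayed clear of the bowl and scale, and no verdict came back.

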